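Load two chip carriers into a spring-loaded programmer magazine

ROBOT

A 6-joint arm with a two-finger parallel gripper is mounted at the origin on the work surface. World frame = base frame: x ahead of the robot, y to its left, z up, the work surface at z = 0. Lengths are in m, angles in rad, forces in N, time in s.
With the tool pointing down it reaches from about 0.3 to 0.95 m from the base axis. Payload 3.1 kg.
Tool frame: the origin (TCP) lies between the finger pads; the fingertips stand 22 mm ahead of it and the grasp point (between the pads) lies 3 mm ahead of it; z points along the fingers, y is the line along which they close (so a half turn about z gives the same grasp; the last joint's range is limited). The gripper opens to 85 mm and grips with 20 to 120 N. Pads are 22 mm wide; open, the fingers measure 114 mm over their backs; the gripper's body (76 mm by 85 mm) begins 54 mm behind the grasp point. The pads swing forward as they close: fully open they stand 13 mm farther back than shut.
Start: joints at [1.135, 0.308, 1.634, -0, 1.2, -0.07], TCP at [0.224, 0.584, 0.253] pointing down, gripper open.
Joint ranges: [-3.06, 3.06], [-0.79, 1.96], [0.05, 2.63], [-1.19, 4.34], [0.05, 2.64], [-2.94, 2.94]. Speed limits (rad/s): [2.79, 2.79, 3.14, 3.14, 3.14, 3.14].

INTERFACE

Orientations are given as a unit quaternion [x, y, z, w].
In Python, from cell import ctrl gives the robot as it stands.
- The arm moves only by the shell command python3 -m jog 'ROWS' [FORCE]. ROWS is JSON, a list of rows, each an object of numbers: "dx", "dy", "dz": the shift along the tool's x, y, z in m; "wx", "wy", "wz": the turn, a rotation vector about the tool's x, y, z in rad; "grip": the opening, from 0 (shut) to 1 (fully open). In form: [{"dx": .., "dy": .., "dz": .., "wx": .., "wy": .., "wz": .., "grip": ..}, ...]. A call has 1 to 10 rows; each row shifts and turns the commanded pose from where the row before left it, along the tool's axes as they then stand; what a row does not reach is not made up. A row lasts 1/12 s, in which the tool goes at most 41.7 mm and 7.16 degrees, less where a joint would pass 70% of its speed; a pose out of reach is approached as far as the arm can. A call is refused whole if a number of a shift passes 0.0417 or a number of a turn 0.125, either way. A call with a gripper value outside its range is refused whole. The fingers move at their own pace and stop on an object; FORCE is the grip in N (left out, the last holds). Time passes only in rows, so rows that do not move let the fingers close. It gives the time, the measured TCP pose, the force, the opening and the grip force at its end, in the units of the state.
- ctrl.get_obs(): the state, without advancing time (a new reading comes with each control period).
- ctrl.capture(name): name is "scene" or "side" or "wrist"; returns the picture (400x640x3 uint8, red, green, blue); there is no depth.
- ctrl.camera_model(name): a dict with "fx", "fy", "cx", "cy" (pixels), "k1" (the pictures are not rectified: a ray, as slopes to the right and down, at radius r is drawn at 1 + k1 r^2 times it, then the intrinsics apply), "origin" and "orientation" of the camera in the world; the wrist camera has in their place "T_tool_cam" (4x4, takes a point from camera to tool coordinates, whose origin is the TCP and whose axes are the flange's). Camera axes: x right, y up, looking along -z (the intrinsics and any distortion apply to the point x, -y, -z); pixel columns grow to the right and rows downward; lengths in m; the calibration is good to about 2 mm. A picture is of the moment at which its call begins: read the wrist's pose just before it. camera_model takes no time and is no camera call.
- ctrl.finish_job(): hands the job in; it is judged then, once.
Trained networks look in the newest picture that a camera, given by its name, has taken for a name from the list of things; names that differ only in an ending like _2 or _b are one class to them, and where a whole thing is asked for, a point or a joint stands for the part that bears it (a point fixed in the world has none). Each returns a list of dicts, best first, with "confidence" (0 to 1); they miss things now and then, are a little off and sometimes report something else, mostly with a low value. They report only what shows in the picture. A call takes as long as a camera call.
- ctrl.trace(name, camera): "region" (400x640 bool, what is visible of it) and "extent" ([left, top, right, bottom] in pixels, round what is visible of it).
The state is a dict: "clock": time; "qpos": joint angles; "qvel": joint speeds; "joint_efforts": joint torques, N m; "tcp_pos": TCP position; "tcp_rot": TCP orientation; "contact_force": force on the tool from outside, world axes, zero at the start; "moment": the same for the moment, N m; "opening": finger opening in m; "grasp_force": force on a finger pad.
Only numpy, scipy, OpenCV 4.12 (cv2) and the standard library are available. Lean on these libraries where they do the work, as an engineer would, in place of code of your own. Each camera call takes 0.05 s, during which the arm holds its last target. There are 200 camera calls.

TASK

Load the device programmer's spring magazine: push the red chip carrier face up down past the two orange retaining lips until it snaps in under them and stays when you let go, then snap the blue one in on top of it. Press gently by feel: go only as far as the snap, for the full stack must not be driven hard against the stop just below. Leave the yellow carrier and the rest of the bench as they are.

Things in the scene. Friction and masses are not known exactly. Their poses are not given: they have to be found in the camera images.
- carrier_red: chip carrier: rigid red plastic, 40 wide (y), 12 thick (z); body 47 long (x) with a rounded flange 4 thick flush with the top at each end, 60 mm long over all; green board and dark chip inlaid in its flat top; 40 to 85 g, lying face up on the bench. Origin at the centre of its underside, z up. Grip it across its 40 mm width. It is loaded first (the lower one).
- carrier_blue: chip carrier: rigid blue plastic, 40 wide (y), 12 thick (z); body 47 long (x) with a rounded flange 4 thick flush with the top at each end, 60 mm long over all; green board and dark chip inlaid in its flat top; 40 to 85 g, lying face up on the bench. Origin at the centre of its underside, z up. Grip it across its 40 mm width. It is loaded second (on top).
- carrier_yellow: chip carrier: rigid yellow plastic, 40 wide (y), 12 thick (z); body 47 long (x) with a rounded flange 4 thick flush with the top at each end, 60 mm long over all; green board and dark chip inlaid in its flat top; 40 to 85 g, lying face up on the bench. Origin at the centre of its underside, z up. Grip it across its 40 mm width. It failed its test: leave it alone.
- stand: fixed grey foot plate of the magazine, 130 x 100 x 12 mm; origin at the centre of its underside, on the magazine's upright axis; x along the length of the carriers it takes (half turn is the same), z up. The magazine head on it is height-adjustable and its setting is NOT reported: the flat underside of its lips lies 70 to 84 mm above this origin. H below means that underside.
- well (a point): point on the magazine axis at the lowest possible H (fixed to the foot, 70 mm above its origin; same axes). Around it four aluminium corner guides enclose a well 62 x 42 mm (x, y), open at the top; the mouth is flared 4 mm, its rim 28 mm above H. The middle 40 mm of both long sides are open all the way, so fingers gripping a carrier across its 40 mm can go down with it and open there.
- lip (a point): tip of the orange sprung lip at the +x end, for the lowest H (fixed to the foot). Two lips, mid +x and -x ends, 16 mm wide, tips 25.5 mm from the axis; 70 degree ramp above, flat below. A carrier let in rests with its flanges on the ramps, underside 4.5 mm above H. Pushed on, it spreads them (7 to 11 N at most, plus the spring); over the last 3 mm before its top sinks below H this resistance vanishes: the snap.
- stop (a point): centre of the bottom stop for the lowest H (fixed to the foot), 26 mm below H. Let go, a sprung orange follower (3.5 N with one carrier, 6 N with two) lifts a latched carrier against the lips: its underside 12 mm below H, that of one beneath it 24 mm below. So with two in only 2 mm of travel is left below the snap; pressing the carriers together with over 16 N there spoils them.
- devboard: bystander: green development board 130 x 160 mm on brass feet; origin at the centre of its underside
- mug: bystander: blue mug, 80 mm wide, 90 mm high; origin at the centre of its underside
- driver: bystander: screwdriver with a yellow handle, lying on the bench
- multimeter: bystander: orange multimeter 150 x 75 x 35 mm; origin at the centre of its underside
- spool: bystander: empty grey spool, 64 mm wide, 40 mm high; origin at the centre of its underside

How it is judged:
On the way, in this order (a step that is already met when the one before it is completed fails the run):
1. the red carrier is latched under the lips and let go (horizontal distance between carrier_red and stand below 0.005 m and z of carrier_red in the frame of stand between 0.054 and 0.0735 m and angle between carrier_red's own z axis and vertical below 0.08 rad and angle between the x axis of carrier_red and the x axis of stand, either way round below 0.1 rad and linear speed of carrier_red below 0.02 m/s and contact force between the fingers and carrier_red below 0.05 N), for 0.3 s.
2. the blue carrier is latched on top of it and let go (horizontal distance between carrier_blue and stand below 0.005 m and z of carrier_blue in the frame of stand between 0.054 and 0.0735 m and angle between carrier_blue's own z axis and vertical below 0.08 rad and angle between the x axis of carrier_blue and the x axis of stand, either way round below 0.1 rad and linear speed of carrier_blue below 0.02 m/s and contact force between the fingers and carrier_blue below 0.05 N), for 0.3 s.
At the end, for the whole second after the job is handed in: Both carriers face up, level (0.08 rad), square (0.1 rad) and within 5 mm of the magazine axis, at rest, released: blue latched under the lips (underside 54 to 73.5 mm above the foot's underside, for any head setting), red right under it (10.5 to 13.5 mm lower, 40 to 61.5 mm up) (all of step 2 and horizontal distance between carrier_red and stand below 0.005 m and z of carrier_red in the frame of stand between 0.04 and 0.0615 m and angle between carrier_red's own z axis and vertical below 0.08 rad and angle between the x axis of carrier_red and the x axis of stand, either way round below 0.1 rad and linear speed of carrier_red below 0.02 m/s and z of carrier_red in the frame of carrier_blue between -0.0135 and -0.0105 m and contact force between the fingers and carrier_red below 0.05 N); the robot touches nothing.
It fails at once if the two carriers are pressed together with more than 16 N (stack driven against the stop) (contact force between carrier_red and carrier_blue above 16 N).
It fails at once if the yellow carrier is moved by more than 20 mm (distance of carrier_yellow from where it was at the start of the episode above 0.02 m).
It fails at once if another bystander is moved by more than 20 mm (distance of any of devboard, mug, driver, multimeter, spool from where it was at the start of the episode above 0.02 m).
It also fails if it takes over 72 s, if anything falls off the work surface, if the arm or the gripper's body presses on something with over 40 N, if the wrist force passes 120 N, or if a joint passes its speed limit or range.

## Working session

There is one attempt and no reset: what is moved stays moved. The work goes in short steps, Python scripts to look and compute and a shell command to move; the robot and the scene stay as the last step left them, time stands still between calls to the robot, and variables do not carry over. Pictures are saved under pics/ and viewed, at most 13 in all, crops included, and the job is handed in when it is done.

```bash
mkdir -p pics; ls
python3 - <<'E'
from cell import ctrl
import cv2,numpy as np
o=ctrl.get_obs();print({k:np.round(v,3) for k,v in o.items()})
a=[]
for n in("scene","side"):
    im=ctrl.capture(n);cv2.imwrite(f"pics/{n}0.png",im[:,:,::-1]);a.append(im)
    m=ctrl.camera_model(n);print(m)
print(ctrl.camera_model("wrist"))
for c in("scene","side"):
  for t in("carrier_red","carrier_blue","carrier_yellow","stand"):
    for r in ctrl.trace(t,c)[:2]: print(c,t,r["confidence"],r["extent"])
print(ctrl.get_obs()["clock"])
E
```

```text
pics
{'clock': np.float64(0.0), 'qpos': array([ 1.135,  0.309,  1.635, -0.   ,  1.2  , -0.07 ]), 'qvel': array([-0.002,  0.   ,  0.   , -0.001, -0.001, -0.   ]), 'joint_efforts': array([-2.0000e-03, -4.1527e+01, -2.7666e+01, -0.0000e+00,  1.1000e-02,
       -0.0000e+00]), 'tcp_pos': array([0.223, 0.583, 0.252]), 'tcp_rot': array([ 0.182,  0.983, -0.001, -0.   ]), 'contact_force': array([ 0.046,  0.038, -0.389]), 'moment': array([0.001, 0.054, 0.021]), 'grasp_force': np.float64(0.0), 'opening': np.float64(0.085)}
{'fx': 364.48980159878414, 'fy': 364.48980159878414, 'cx': 316.1938383546111, 'cy': 192.5330806327861, 'k1': -0.07353134518675344, 'origin': array([ 1.1706252 , -0.44145679,  0.69118286]), 'orientation': array([0.37131079, 0.1895775 , 0.42059363, 0.80578513])}
{'fx': 460.1790563312498, 'fy': 460.1790563312498, 'cx': 315.92037519094134, 'cy': 201.49795318828455, 'k1': 0.017609322987275258, 'origin': array([ 0.33987687, -0.96994162,  1.09480261]), 'orientation': array([ 0.37412744, -0.04739582, -0.1333759 ,  0.91651141])}
{'fx': 343.79340767687256, 'fy': 343.79340767687256, 'cx
[... 248 characters left out ...]
85593e-04],
       [ 5.96640616e-04,  3.07063783e-01, -9.51688750e-01,
        -1.21376872e-01],
       [ 0.00000000e+00,  0.00000000e+00,  0.00000000e+00,
         1.00000000e+00]])}
scene carrier_red 0.87 [270.2, 218.0, 291.3, 238.8]
scene carrier_blue 0.73 [214.5, 233.2, 230.8, 255.9]
scene carrier_blue 0.62 [313.7, 181.9, 370.5, 209.6]
scene carrier_yellow 0.76 [256.4, 184.5, 276.7, 204.0]
scene stand 0.72 [314.5, 178.4, 370.7, 208.5]
scene stand 0.33 [330.9, 227.9, 412.7, 291.4]
side carrier_red 0.71 [348.8, 182.8, 394.6, 227.5]
side carrier_red 0.67 [315.1, 241.7, 334.6, 256.4]
side carrier_blue 0.64 [310.1, 285.3, 333.3, 295.4]
side carrier_yellow 0.83 [266.5, 245.6, 287.6, 258.1]
0.5
```

View pics/scene0.png

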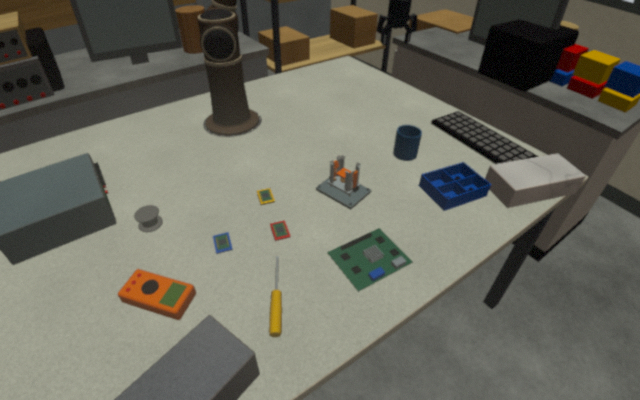

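View pics/side0.png

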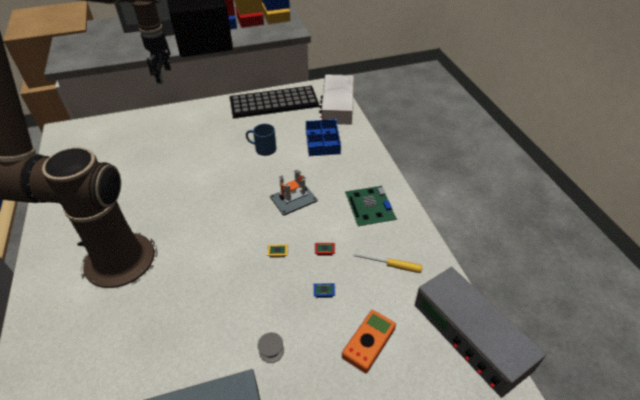

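Scene: red (280,230), blue (222,242), yellow (266,196), foot (343,190). Side: red (325,248), blue (324,290), yellow (278,251), magazine (293,195).

```bash
cat > h.py <<'E'
from cell import ctrl
import cv2,numpy as np
from scipy.spatial.transform import Rotation as R
from scipy.optimize import least_squares
def cam(n):
    m=ctrl.camera_model(n)
    if n=="wrist":
        o=ctrl.get_obs();Rt=R.from_quat(o["tcp_rot"]).as_matrix();T=m["T_tool_cam"]
        m["R"]=Rt@T[:3,:3];m["o"]=o["tcp_pos"]+Rt@T[:3,3]
    else: m["R"]=R.from_quat(m["orientation"]).as_matrix();m["o"]=m["origin"]
    return m
def proj(m,P):
    p=(np.atleast_2d(P)-m["o"])@m["R"];s=np.c_[p[:,0],-p[:,1]]/-p[:,2:]
    s=s*(1+m["k1"]*(s**2).sum(1,keepdims=True))
    return s*m["fx"]+[m["cx"],m["cy"]]
def plane(m,uv,z):
    d=(np.atleast_2d(uv)-[m["cx"],m["cy"]])/m["fx"];s=d.copy()
    for _ in range(8): s=d/(1+m["k1"]*(s**2).sum(1,keepdims=True))
    v=np.c_[s[:,0],-s[:,1],-np.ones(len(s))]@m["R"].T
    return m["o"]+v*((z-m["o"][2])/v[:,2])[:,None]
def yawdelta(a):  # turn wz of tool (pointing down) so tool y is across direction a (x axis of thing)
    Rt=R.from_quat(ctrl.get_obs()["tcp_rot"]).as_matrix();tx=np.arctan2(Rt[1,0],Rt[0,0])
    d=(a-tx+np.pi/2)%np.pi-np.pi/2
    return -d
def toolxy(dxy):
    Rt=R.from_quat(ctrl.get_obs()["tcp_rot"]).as_matrix();return Rt.T@np.r_[dxy,0]
def rect(m,reg,z):
    c=max(cv2.findContours(reg.astype(np.uint8),0,cv2.CHAIN_APPROX_NONE)[0],key=len)[:,0,:].astype(float)
    P=plane(m,c,z)[:,:2]
    (cx,cy),(w,h),a=cv2.minAreaRect((P*1000).astype(np.float32))
    a=np.radians(a if w>h else a+90)
    return np.round([cx/1000,cy/1000,max(w,h),min(w,h),(a+np.pi/2)%np.pi-np.pi/2],4)
E
python3 - <<'E'
from h import *
for c,px in(("scene",dict(red=(280,230),blue=(222,242),yellow=(266,196))),("side",dict(red=(325,248),blue=(324,290),yellow=(278,251)))):
    m=cam(c)
    for k in px:
        print(c,k,plane(m,px[k],.012)[0].round(3))
        for r in ctrl.trace("carrier_"+k,c)[:2]: print("  ",r["confidence"],rect(m,r["region"],.01))
m=cam("scene");print(plane(m,[(317,188),(350,206),(370,190),(343,181)],.012).round(3))
m=cam("side");print(plane(m,[(271,201),(281,213),(317,199),(303,186)],.012).round(3))
E
```

```text
scene red [ 0.595 -0.145  0.012]
   0.87 [ 0.5927 -0.1436 63.5788 41.2806 -0.3092]
scene blue [ 0.549 -0.284  0.012]
   0.73 [ 0.5475 -0.285  64.9996 44.2297 -0.3188]
   0.62 [5.578000e-01 8.780000e-02 1.366606e+02 1.090169e+02 2.747000e-01]
scene yellow [ 0.459 -0.11   0.012]
   0.76 [ 0.4548 -0.1104 66.1035 42.3193 -0.308 ]
side red [ 0.594 -0.146  0.012]
   0.71 [ 7.861000e-01 -1.440000e-02  1.614583e+02  1.325054e+02  1.506200e+00]
   0.67 [ 0.5923 -0.1454 56.9756 49.4636 -0.2936]
side blue [ 0.548 -0.286  0.012]
   0.64 [ 0.5457 -0.2839 55.7072 45.6114 -0.292 ]
side yellow [ 0.457 -0.116  0.012]
   0.83 [ 0.4524 -0.113  58.381  45.2889 -0.2941]
[[0.512 0.029 0.012]
 [0.626 0.059 0.012]
 [0.606 0.15  0.012]
 [0.53  0.111 0.012]]
[[0.481 0.094 0.012]
 [0.501 0.032 0.012]
 [0.629 0.059 0.012]
 [0.601 0.132 0.012]]
```

```bash
R='{"dx":-0.0327,"dy":-0.0228,"dz":-0.004}'; python3 -m jog '[{"dx":-0.0327,"dy":-0.0228,"dz":-0.004},{"dx":-0.0327,"dy":-0.0228,"dz":-0.004},{"dx":-0.0327,"dy":-0.0228,"dz":-0.004},{"dx":-0.0327,"dy":-0.0228,"dz":-0.004},{"dx":-0.0327,"dy":-0.0228,"dz":-0.004},{"dx":-0.0327,"dy":-0.0228,"dz":-0.004},{"dx":-0.0327,"dy":-0.0228,"dz":-0.004},{"dx":-0.0327,"dy":-0.0228,"dz":-0.004},{"dx":-0.0327,"dy":-0.0228,"dz":-0.004},{"dx":-0.0327,"dy":-0.0228,"dz":-0.004}]'
python3 - <<'E'
from h import *
o=ctrl.get_obs();print(toolxy(np.r_[.558,.088]-o["tcp_pos"][:2]),yawdelta(.275),o["tcp_pos"])
E
```

```text
[-4.89564009e-01 -3.43259202e-01  2.15621755e-06] -0.6407719142133481 [0.22359526 0.58365438 0.25329726]invalid input at $[0]: expected keys dx, dy, dz, wx, wy, wz, grip
```

```bash
python3 -m jog '[{"dx":-0.0327,"dy":-0.0228,"dz":-0.004,"wx":0,"wy":0,"wz":0,"grip":1},{"dx":-0.0327,"dy":-0.0228,"dz":-0.004,"wx":0,"wy":0,"wz":0,"grip":1},{"dx":-0.0327,"dy":-0.0228,"dz":-0.004,"wx":0,"wy":0,"wz":0,"grip":1},{"dx":-0.0327,"dy":-0.0228,"dz":-0.004,"wx":0,"wy":0,"wz":0,"grip":1},{"dx":-0.0327,"dy":-0.0228,"dz":-0.004,"wx":0,"wy":0,"wz":0,"grip":1},{"dx":-0.0327,"dy":-0.0228,"dz":-0.004,"wx":0,"wy":0,"wz":0,"grip":1},{"dx":-0.0327,"dy":-0.0228,"dz":-0.004,"wx":0,"wy":0,"wz":0,"grip":1},{"dx":-0.0327,"dy":-0.0228,"dz":-0.004,"wx":0,"wy":0,"wz":0,"grip":1},{"dx":-0.0327,"dy":-0.0228,"dz":-0.004,"wx":0,"wy":0,"wz":0,"grip":1},{"dx":-0.0327,"dy":-0.0228,"dz":-0.004,"wx":0,"wy":0,"wz":0,"grip":1}]'
python3 - <<'E'
from h import *
o=ctrl.get_obs();print(toolxy(np.r_[.558,.088]-o["tcp_pos"][:2]),yawdelta(.275),o["tcp_pos"])
E
```

```text
clock: 1.63
tcp_pos: [0.4482, 0.2521, 0.2938]
tcp_rot: [0.182, 0.983, 0.0, 0.0]
contact_force: [0.1, 1.3, 0.9]
opening: 0.0854
grasp_force: 0.0
[-1.61232390e-01 -1.13963633e-01  1.70388163e-05] -0.6406491060419945 [0.44817467 0.25207922 0.29384614]
```

```bash
python3 -m jog '[{"dx":-0.0323,"dy":-0.0228,"dz":0,"wx":0,"wy":0,"wz":0,"grip":1},{"dx":-0.0323,"dy":-0.0228,"dz":0,"wx":0,"wy":0,"wz":0,"grip":1},{"dx":-0.0323,"dy":-0.0228,"dz":0,"wx":0,"wy":0,"wz":0,"grip":1},{"dx":-0.0323,"dy":-0.0228,"dz":0,"wx":0,"wy":0,"wz":0,"grip":1},{"dx":-0.0323,"dy":-0.0228,"dz":0,"wx":0,"wy":0,"wz":-0.12,"grip":1},{"dx":0,"dy":0,"dz":0,"wx":0,"wy":0,"wz":-0.12,"grip":1},{"dx":0,"dy":0,"dz":0,"wx":0,"wy":0,"wz":-0.12,"grip":1},{"dx":0,"dy":0,"dz":0,"wx":0,"wy":0,"wz":-0.12,"grip":1},{"dx":0,"dy":0,"dz":0,"wx":0,"wy":0,"wz":-0.12,"grip":1},{"dx":0,"dy":0,"dz":0,"wx":0,"wy":0,"wz":-0.04,"grip":1}]'
python3 - <<'E'
from h import *
m=cam("wrist");im=ctrl.capture("wrist");cv2.imwrite("pics/w1.png",im[:,:,::-1])
print(ctrl.get_obs()["tcp_pos"],m["o"])
for r in ctrl.trace("stand","wrist")[:2]: print(r["confidence"],r["extent"],rect(m,r["region"],.012))
E
```

```text
clock: 2.47
tcp_pos: [0.5575, 0.0892, 0.2933]
tcp_rot: [-0.139, 0.99, 0.0, -0.0]
contact_force: [0.1, 0.3, -0.3]
opening: 0.0854
grasp_force: 0.0
[0.55747309 0.08934185 0.29329385] [0.48325787 0.06811828 0.41463367]
0.81 [273.6, 99.8, 362.9, 209.5] [5.58100e-01 9.14000e-02 1.28487e+02 9.87597e+01 2.45000e-01]
```

View pics/w1.png

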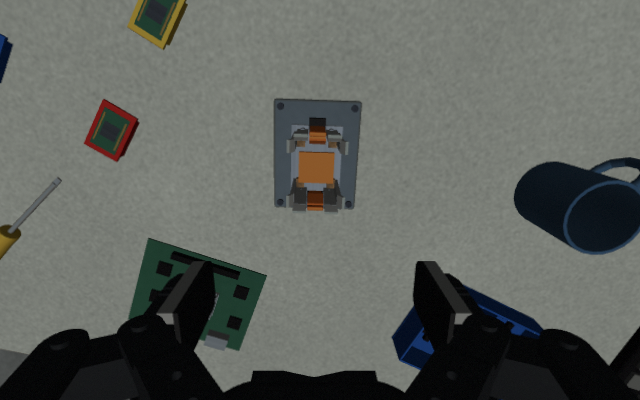

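Foot centred at about (317,155) px, orange follower/lips at (317,168); red at (111,130), yellow at (158,20).

Run:
```python
from h import *
m=cam("wrist");im=cv2.imread("pics/w1.png")
B=plane(m,[(281,105),(354,106),(349,203),(281,202)],.012);print(B.round(4),B.mean(0))
d=B[1]-B[2]+B[0]-B[3];print(np.arctan2(d[1],d[0]))
print(ctrl.trace("carrier_red","wrist").__len__())
for r in ctrl.trace("carrier_red","wrist")[:1]: print(r["confidence"],r["extent"],rect(m,r["region"],.011))
for r in ctrl.trace("stand","wrist")[:1]:
    P=plane(m,cv2.boxPoints(cv2.minAreaRect(np.argwhere(r["region"])[:,::-1].astype(np.float32))),.012);print(P[:,:2].round(4),P.mean(0))
cv2.imwrite("pics/w1c.png",cv2.resize(im[80:230,250:390],None,fx=4,fy=4,interpolation=3))
o=ctrl.get_obs()
for n,p,a in(("red",(.5925,-.1445),-.305),):print(toolxy(np.r_[p]-o["tcp_pos"][:2]),yawdelta(a))
```

```text
[[0.5125 0.0381 0.012 ]
 [0.4913 0.1179 0.012 ]
 [0.6034 0.1473 0.012 ]
 [0.6249 0.066  0.012 ]] [0.55801411 0.0923057  0.012     ]
-2.891369599918702
2
0.85 [82.5, 102.9, 140.7, 161.3] [ 0.5945 -0.1426 60.4605 44.7795 -0.2978]
[[0.6338 0.0568]
 [0.5078 0.0288]
 [0.483  0.1236]
 [0.6066 0.1615]] [0.55781711 0.09267256 0.012     ]
[ 2.93673233e-02 -2.34855593e-01  6.95153064e-06] 0.5782046653137671
```

View pics/w1c.png

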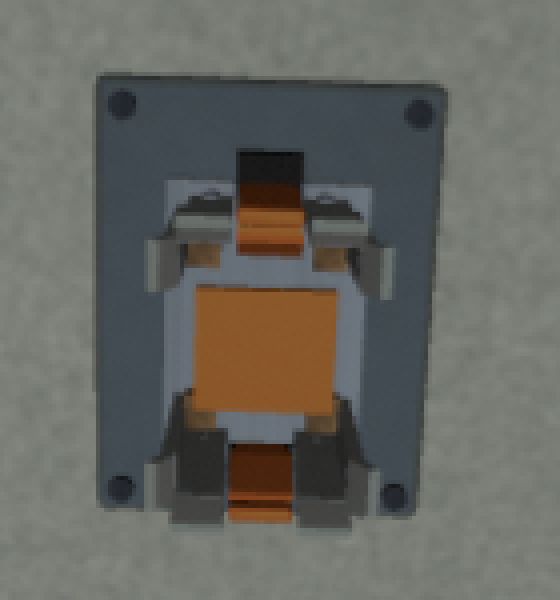

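```bash
python3 -m jog '[{"dx":0.005,"dy":-0.039,"dz":0,"wx":0,"wy":0,"wz":0,"grip":1},{"dx":0.005,"dy":-0.039,"dz":0,"wx":0,"wy":0,"wz":0,"grip":1},{"dx":0.005,"dy":-0.039,"dz":0,"wx":0,"wy":0,"wz":0,"grip":1},{"dx":0.005,"dy":-0.039,"dz":0,"wx":0,"wy":0,"wz":0,"grip":1},{"dx":0.005,"dy":-0.039,"dz":0,"wx":0,"wy":0,"wz":0,"grip":1},{"dx":0.004,"dy":-0.039,"dz":0.025,"wx":0,"wy":0,"wz":0.115,"grip":1},{"dx":0,"dy":0,"dz":0.025,"wx":0,"wy":0,"wz":0.115,"grip":1},{"dx":0,"dy":0,"dz":0.025,"wx":0,"wy":0,"wz":0.115,"grip":1},{"dx":0,"dy":0,"dz":0.025,"wx":0,"wy":0,"wz":0.115,"grip":1},{"dx":0,"dy":0,"dz":0.025,"wx":0,"wy":0,"wz":0.115,"grip":1}]'
python3 - <<'E'
from h import *
m=cam("wrist");im=ctrl.capture("wrist");cv2.imwrite("pics/w2.png",im[:,:,::-1])
o=ctrl.get_obs();print(o["tcp_pos"])
for k in("red","blue"):
  for r in ctrl.trace("carrier_"+k,"wrist")[:2]:
    q=rect(m,r["region"],.011);print(k,r["confidence"],r["extent"],q,toolxy(q[:2]-o["tcp_pos"][:2]),yawdelta(q[4]))
E
```

```text
clock: 3.55
tcp_pos: [0.5922, -0.1401, 0.1698]
tcp_rot: [0.153, 0.988, -0.0, 0.0]
contact_force: [0.3, 0.4, 0.0]
opening: 0.0855
grasp_force: 0.0
[ 0.58837437 -0.13872904  0.16388859]
red 0.97 [283.8, 153.2, 337.5, 221.7] [ 0.5954 -0.1439 60.1217 40.5562 -0.2821] [-8.24374770e-03 -2.85151097e-03 -8.84959885e-05] -0.019390265106473237
blue 0.56 [106.8, 151.1, 169.8, 222.0] [ 0.5508 -0.2812 60.5622 46.4085 -0.2587] [-5.99055382e-03 -1.47220654e-01 -3.73121462e-05] -0.03983124855712816
```

View pics/w2.png

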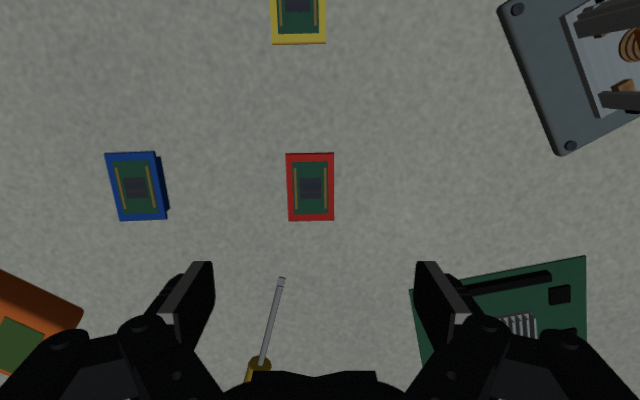

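Red is at (310,187) px, blue (136,186), yellow (298,15); the driver tip (280,280) is clear of the fingers' path. Arm was still settling, so I re-measure.

Run:
```python
from h import *
m=cam("wrist");im=ctrl.capture("wrist")
o=ctrl.get_obs();print(o["tcp_pos"])
for k in("red","blue","stand"):
  for r in ctrl.trace("carrier_"+k if k!="stand" else k,"wrist")[:1]:
    q=rect(m,r["region"],.011);print(k,r["confidence"],r["extent"],q,toolxy(q[:2]-o["tcp_pos"][:2]),yawdelta(q[4]))
m=cam("wrist")
print(R.from_quat(o["tcp_rot"]).as_matrix().round(4))
```

```text
[ 0.59201807 -0.13942199  0.17074204]
red 0.83 [282.2, 159.0, 334.6, 225.6] [ 0.5957 -0.1441 60.1285 40.7783 -0.2929] [-4.89482885e-03 -3.38835667e-03  9.91639383e-06] -0.005596281923260893
blue 0.63 [104.3, 151.3, 168.0, 227.3] [ 0.5513 -0.2813 61.3511 46.7911 -0.268 ] [-2.85703286e-03 -1.47577671e-01  2.08081319e-05] -0.030839186100619642
stand 0.76 [498.8, 0.0, 640.0, 163.5] [5.632000e-01 7.090000e-02 1.300822e+02 6.601530e+01 2.537000e-01] [ 0.08952167  0.19248773 -0.00040747] -0.5528541189314469
[[-9.559e-01  2.938e-01 -1.100e-03]
 [ 2.938e-01  9.559e-01  3.000e-04]
 [ 1.200e-03 -0.000e+00 -1.000e+00]]
```

```bash
python3 -m jog '[{"dx":-0.0049,"dy":-0.0034,"dz":0,"wx":0,"wy":0,"wz":-0.006,"grip":0.62},{"dx":0,"dy":0,"dz":0.035,"wx":0,"wy":0,"wz":0,"grip":0.62},{"dx":0,"dy":0,"dz":0.035,"wx":0,"wy":0,"wz":0,"grip":0.62},{"dx":0,"dy":0,"dz":0.03,"wx":0,"wy":0,"wz":0,"grip":0.62},{"dx":0,"dy":0,"dz":0.02,"wx":0,"wy":0,"wz":0,"grip":0.62},{"dx":0,"dy":0,"dz":0.01,"wx":0,"wy":0,"wz":0,"grip":0.62},{"dx":0,"dy":0,"dz":0,"wx":0,"wy":0,"wz":0,"grip":0.62},{"dx":0,"dy":0,"dz":0,"wx":0,"wy":0,"wz":0,"grip":0.62}]' 40
python3 - <<'E'
from h import *
ctrl.capture("wrist");im=ctrl.capture("wrist");cv2.imwrite("pics/w3.png",im[:,:,::-1]);print(ctrl.get_obs()["tcp_pos"],ctrl.get_obs()["contact_force"])
E
```

```text
clock: 4.57
tcp_pos: [0.5969, -0.1447, 0.0418]
tcp_rot: [0.147, 0.989, -0.0, 0.001]
contact_force: [0.4, -0.1, 0.6]
opening: 0.0527
grasp_force: 0.0
[ 0.59796168 -0.14493524  0.04316452] [ 0.70468422 -0.71741915  0.19631415]
```

View pics/w3.png

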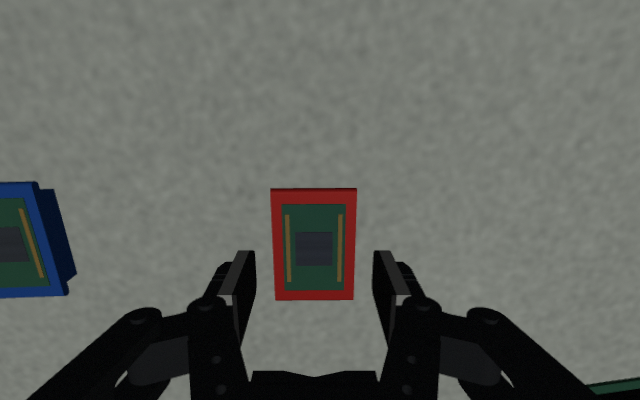

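Red at (314,244), midway between the fingers (245 and 383).

Run:
```python
from h import *
m=cam("wrist");ctrl.capture("wrist");o=ctrl.get_obs();print(o["tcp_pos"])
r=ctrl.trace("carrier_red","wrist")[0]
for z in(.012,.01):
  q=rect(m,r["region"],z);print(r["confidence"],r["extent"],q,toolxy(q[:2]-m["o"][:2])+m["R"][:,0]*0,toolxy(q[:2]-o["tcp_pos"][:2]),yawdelta(q[4]))
print(R.from_quat(o["tcp_rot"]).as_matrix().round(4))
```

```text
[ 0.59795291 -0.14492849  0.04330507]
0.96 [270.2, 187.3, 355.3, 299.6] [ 0.5945 -0.1436 60.1123 40.4351 -0.2896] [-0.07429263 -0.00050037  0.00031325] [ 3.68986998e-03  2.68426772e-04 -1.55742462e-05] -0.005067387819199354
0.96 [270.2, 187.3, 355.3, 299.6] [ 0.5955 -0.1439 60.9022 40.9664 -0.2896] [-0.07533664 -0.00049702  0.00031765] [ 2.64585399e-03  2.71779019e-04 -1.11729641e-05] -0.005067387819199354
[[-9.569e-01  2.904e-01  4.400e-03]
 [ 2.904e-01  9.569e-01 -1.400e-03]
 [-4.600e-03 -1.000e-04 -1.000e+00]]
```

```bash
python3 -m jog '[{"dx":0.003,"dy":0,"dz":0.01,"wx":0,"wy":0.004,"wz":-0.005,"grip":0.62},{"dx":0,"dy":0,"dz":0.006,"wx":0,"wy":0,"wz":0,"grip":0.62},{"dx":0,"dy":0,"dz":0,"wx":0,"wy":0,"wz":0,"grip":0.62},{"dx":0,"dy":0,"dz":0,"wx":0,"wy":0,"wz":0,"grip":0.62}]'; python3 -m jog '[{"dx":0,"dy":0,"dz":0.002,"wx":0,"wy":0,"wz":0,"grip":0.62},{"dx":0,"dy":0,"dz":0,"wx":0,"wy":0,"wz":0,"grip":0.62},{"dx":0,"dy":0,"dz":0,"wx":0,"wy":0,"wz":0,"grip":0.62}]'
```

```text
clock: 5.1
tcp_pos: [0.592, -0.1431, 0.024]
tcp_rot: [0.144, 0.99, 0.0, -0.003]
contact_force: [-0.6, 0.3, 0.1]
opening: 0.053
grasp_force: 0.0
clock: 5.35
tcp_pos: [0.593, -0.1434, 0.0228]
tcp_rot: [0.144, 0.99, 0.0, -0.002]
contact_force: [-0.2, -0.2, 0.6]
opening: 0.0531
grasp_force: 0.0
```

```bash
python3 -m jog '[{"dx":-0.001,"dy":0,"dz":0.002,"wx":0,"wy":-0.003,"wz":0,"grip":0.62},{"dx":0,"dy":0,"dz":0.001,"wx":0,"wy":0,"wz":0,"grip":0.62},{"dx":0,"dy":0,"dz":0,"wx":0,"wy":0,"wz":0,"grip":0.62}]'; python3 -m jog '[{"dx":0,"dy":0,"dz":0,"wx":0,"wy":0,"wz":0,"grip":0.3},{"dx":0,"dy":0,"dz":0,"wx":0,"wy":0,"wz":0,"grip":0.3},{"dx":0,"dy":0,"dz":0,"wx":0,"wy":0,"wz":0,"grip":0.3},{"dx":0,"dy":0,"dz":0,"wx":0,"wy":0,"wz":0,"grip":0.3},{"dx":0,"dy":0,"dz":0,"wx":0,"wy":0,"wz":0,"grip":0.3}]' 60
```

```text
clock: 5.6
tcp_pos: [0.5938, -0.1436, 0.0196]
tcp_rot: [0.144, 0.99, 0.0, -0.001]
contact_force: [-0.2, -0.5, 0.8]
opening: 0.053
grasp_force: 0.0
clock: 6.02
tcp_pos: [0.5948, -0.1439, 0.021]
tcp_rot: [0.144, 0.99, -0.0, 0.0]
contact_force: [-0.3, -0.1, 4.9]
opening: 0.0382
grasp_force: 63.6
```

```bash
python3 -m jog '[{"dx":0,"dy":0,"dz":-0.02,"wx":0,"wy":0,"wz":0,"grip":0.3},{"dx":0,"dy":0,"dz":-0.04,"wx":0,"wy":0,"wz":0,"grip":0.3},{"dx":0,"dy":0,"dz":-0.04,"wx":0,"wy":0,"wz":0,"grip":0.3},{"dx":0,"dy":0,"dz":-0.04,"wx":0,"wy":0,"wz":0,"grip":0.3},{"dx":0.0173,"dy":0.0359,"dz":0,"wx":0,"wy":0,"wz":0,"grip":0.3},{"dx":0.0173,"dy":0.0359,"dz":0,"wx":0,"wy":0,"wz":0,"grip":0.3},{"dx":0.0173,"dy":0.0359,"dz":0,"wx":0,"wy":0,"wz":0,"grip":0.3},{"dx":0.0173,"dy":0.0359,"dz":0,"wx":0,"wy":0,"wz":0,"grip":0.3},{"dx":0.0173,"dy":0.0359,"dz":0,"wx":0,"wy":0,"wz":0,"grip":0.3},{"dx":0.0173,"dy":0.0359,"dz":0,"wx":0,"wy":0,"wz":-0.11,"grip":0.3}]'; python3 -m jog '[{"dx":0,"dy":0,"dz":0,"wx":0,"wy":0,"wz":-0.11,"grip":0.3},{"dx":0,"dy":0,"dz":0,"wx":0,"wy":0,"wz":-0.11,"grip":0.3},{"dx":0,"dy":0,"dz":0,"wx":0,"wy":0,"wz":-0.11,"grip":0.3},{"dx":0,"dy":0,"dz":0,"wx":0,"wy":0,"wz":-0.106,"grip":0.3},{"dx":0,"dy":0,"dz":0,"wx":0,"wy":0,"wz":0,"grip":0.3},{"dx":0,"dy":0,"dz":0,"wx":0,"wy":0,"wz":0,"grip":0.3},{"dx":0,"dy":0,"dz":0,"wx":0,"wy":0,"wz":0,"grip":0.3},{"dx":0,"dy":0,"dz":0,"wx":0,"wy":0,"wz":0,"grip":0.3}]'
cat > look.py <<'E'
import sys
from h import *
k=sys.argv[1]
m=cam("wrist");im=ctrl.capture("wrist");cv2.imwrite(f"pics/{sys.argv[2]}.png",im[:,:,::-1]);o=ctrl.get_obs()
for r in ctrl.trace("carrier_"+k,"wrist")[:1]:
    q=rect(m,r["region"],o["tcp_pos"][2]-.009);print(k,r["confidence"],r["extent"],q,"in tool",toolxy(q[:2]-o["tcp_pos"][:2]),yawdelta(q[4]))
print("stand err in tool",toolxy(np.r_[.558,.0923]-o["tcp_pos"][:2]),yawdelta(.254),o["tcp_pos"],o["contact_force"])
print(R.from_quat(o["tcp_rot"]).as_matrix().round(4)[2])
E
python3 look.py red w4
```

```text
clock: 6.85
tcp_pos: [0.555, 0.094, 0.1596]
tcp_rot: [0.089, 0.996, 0.0, -0.001]
contact_force: [1.3, 0.1, -0.9]
opening: 0.0379
grasp_force: 61.3
clock: 7.52
tcp_pos: [0.556, 0.0922, 0.1598]
tcp_rot: [-0.127, 0.992, 0.0, -0.001]
contact_force: [-0.7, 0.1, -0.4]
opening: 0.0382
grasp_force: 61.3
red 0.94 [261.8, 212.2, 364.2, 335.3] [ 0.5568  0.0923 59.6069 40.2276  0.2532] in tool [-7.43631479e-04 -1.14016702e-04 -7.52967871e-07] 0.001795767497134726
stand err in tool [-1.90482821e-03 -4.16705643e-04 -1.99686106e-06] 0.000995767497134814 [0.55605165 0.09222276 0.15982798] [ 0.12657811  0.42932091 -0.60006176]
[ 1.1e-03  6.0e-04 -1.0e+00]
```

View pics/w4.png

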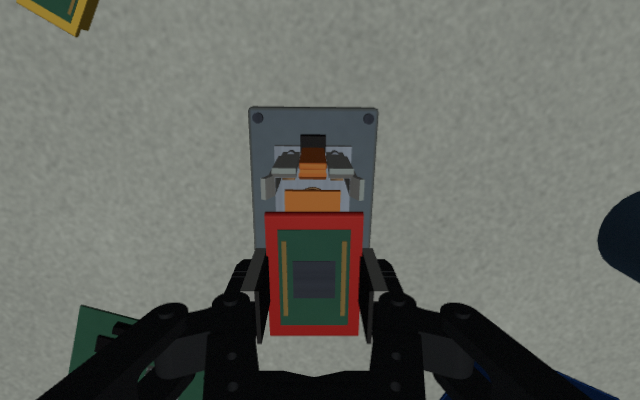

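Red held straight at (313,273), the magazine beneath it with bolts at (258,118) and (367,117); check the centre from these.

Run:
```python
from h import *
im=cv2.imread("pics/w4.png")
m=cam("wrist");o=ctrl.get_obs()
B=plane(m,[(258,118),(367,117),(249,108),(378,108)],.012)
for b in B: print(toolxy(b[:2]-o["tcp_pos"][:2]).round(4))
m1=im[90:215,230:400];cv2.imwrite("pics/w4c.png",cv2.resize(m1,None,fx=4.5,fy=4.5,interpolation=3))
```

```text
[ 0.0543 -0.0427  0.    ]
[0.0551 0.0407 0.0001]
[ 0.0617 -0.0491  0.    ]
[0.0617 0.0487 0.0001]
```

View pics/w4c.png

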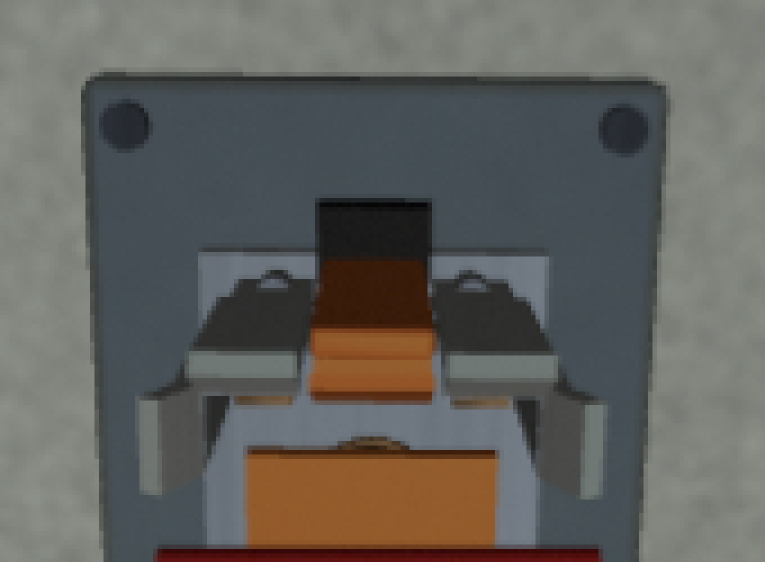

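```bash
cat >f.sh <<'E'
grep -E 'tcp_pos|force|clock'|tr '\n' ' ';echo
E
python3 -m jog '[{"dx":-0.002,"dy":-0.0005,"dz":0.01,"wx":0,"wy":0,"wz":0,"grip":0.3},{"dx":0,"dy":0,"dz":0.01,"wx":0,"wy":0,"wz":0,"grip":0.3},{"dx":0,"dy":0,"dz":0.005,"wx":0,"wy":0,"wz":0,"grip":0.3},{"dx":0,"dy":0,"dz":0,"wx":0,"wy":0,"wz":0,"grip":0.3},{"dx":0,"dy":0,"dz":0,"wx":0,"wy":0,"wz":0,"grip":0.3}]'|sh f.sh
for i in 1 2 3 4 5; do python3 -m jog '[{"dx":0,"dy":0,"dz":0.002,"wx":0,"wy":0,"wz":0,"grip":0.3},{"dx":0,"dy":0,"dz":0.002,"wx":0,"wy":0,"wz":0,"grip":0.3},{"dx":0,"dy":0,"dz":0,"wx":0,"wy":0,"wz":0,"grip":0.3}]'|sh f.sh; done
```

```text
clock: 8.03 tcp_pos: [0.5573, 0.0923, 0.1337] contact_force: [0.1, -0.1, -0.6] grasp_force: 61.3 
clock: 8.28 tcp_pos: [0.5581, 0.0924, 0.1308] contact_force: [0.3, 0.2, -1.9] grasp_force: 61.3 
clock: 8.53 tcp_pos: [0.5579, 0.0924, 0.1266] contact_force: [-0.0, -0.8, -1.6] grasp_force: 61.3 
clock: 8.78 tcp_pos: [0.5578, 0.0924, 0.1225] contact_force: [-0.4, 0.1, -1.7] grasp_force: 61.3 
clock: 9.03 tcp_pos: [0.5578, 0.0924, 0.1185] contact_force: [-0.3, -0.1, -0.1] grasp_force: 61.3 
clock: 9.28 tcp_pos: [0.5578, 0.0924, 0.1145] contact_force: [0.0, 0.2, -1.1] grasp_force: 61.3
```

```bash
for i in 1 2 3 4 5 6; do python3 -m jog '[{"dx":0,"dy":0,"dz":0.002,"wx":0,"wy":0,"wz":0,"grip":0.3},{"dx":0,"dy":0,"dz":0,"wx":0,"wy":0,"wz":0,"grip":0.3}]'|sh f.sh; done
```

```text
clock: 9.45 tcp_pos: [0.558, 0.0924, 0.1126] contact_force: [-0.4, -0.6, -0.7] grasp_force: 61.3 
clock: 9.62 tcp_pos: [0.558, 0.0924, 0.1107] contact_force: [-0.3, -0.1, -0.5] grasp_force: 61.3 
clock: 9.78 tcp_pos: [0.558, 0.0923, 0.1087] contact_force: [-0.2, 0.7, -0.6] grasp_force: 61.3 
clock: 9.95 tcp_pos: [0.558, 0.0923, 0.1066] contact_force: [-1.1, -0.6, -0.4] grasp_force: 61.3 
clock: 10.12 tcp_pos: [0.558, 0.0923, 0.1046] contact_force: [-0.2, -0.1, -0.2] grasp_force: 61.3 
clock: 10.28 tcp_pos: [0.5579, 0.0923, 0.1026] contact_force: [-0.8, -1.6, -1.4] grasp_force: 61.3
```

```bash
for i in 1 2 3 4 5 6 7 8; do python3 -m jog '[{"dx":0,"dy":0,"dz":0.0015,"wx":0,"wy":0,"wz":0,"grip":0.3},{"dx":0,"dy":0,"dz":0,"wx":0,"wy":0,"wz":0,"grip":0.3}]'|sh f.sh; done
```

```text
clock: 10.45 tcp_pos: [0.558, 0.0923, 0.1012] contact_force: [0.3, -0.1, -0.4] grasp_force: 61.3 
clock: 10.62 tcp_pos: [0.5578, 0.0923, 0.0997] contact_force: [-0.7, -1.8, 0.2] grasp_force: 61.4 
clock: 10.78 tcp_pos: [0.5577, 0.0923, 0.0982] contact_force: [-1.5, -1.3, 0.2] grasp_force: 61.5 
clock: 10.95 tcp_pos: [0.5579, 0.0923, 0.0968] contact_force: [-1.0, -1.8, 0.7] grasp_force: 61.5 
clock: 11.12 tcp_pos: [0.5582, 0.0924, 0.0955] contact_force: [-2.1, -2.1, 2.6] grasp_force: 61.6 
clock: 11.28 tcp_pos: [0.5582, 0.0924, 0.0941] contact_force: [-2.5, -1.9, 3.8] grasp_force: 61.8 
clock: 11.45 tcp_pos: [0.5582, 0.0924, 0.0927] contact_force: [-2.8, -2.7, 4.3] grasp_force: 61.9 
clock: 11.62 tcp_pos: [0.5582, 0.0924, 0.0913] contact_force: [-3.8, -1.4, 5.1] grasp_force: 61.9
```

```bash
python3 -m jog '[{"dx":0.0005,"dy":-0.0003,"dz":0.001,"wx":0,"wy":0,"wz":0,"grip":0.3},{"dx":0,"dy":0,"dz":0,"wx":0,"wy":0,"wz":0,"grip":0.3}]'|sh f.sh
for i in 1 2 3 4 5 6 7; do python3 -m jog '[{"dx":0,"dy":0,"dz":0.001,"wx":0,"wy":0,"wz":0,"grip":0.3},{"dx":0,"dy":0,"dz":0,"wx":0,"wy":0,"wz":0,"grip":0.3}]'|sh f.sh; done
```

```text
clock: 11.78 tcp_pos: [0.5582, 0.0923, 0.0905] contact_force: [-2.3, -0.7, 4.8] grasp_force: 62.0 
clock: 11.95 tcp_pos: [0.5582, 0.0923, 0.0897] contact_force: [-3.3, -1.1, 7.7] grasp_force: 62.2 
clock: 12.12 tcp_pos: [0.5583, 0.0923, 0.089] contact_force: [-2.9, -1.2, 7.5] grasp_force: 62.3 
clock: 12.28 tcp_pos: [0.5583, 0.0923, 0.0881] contact_force: [-3.3, -0.6, 7.8] grasp_force: 62.4 
clock: 12.45 tcp_pos: [0.5583, 0.0923, 0.0872] contact_force: [-4.3, -0.7, 9.5] grasp_force: 62.5 
clock: 12.62 tcp_pos: [0.5583, 0.0923, 0.0861] contact_force: [-4.4, -0.9, 8.5] grasp_force: 62.3 
clock: 12.78 tcp_pos: [0.5583, 0.0923, 0.0848] contact_force: [-3.2, -1.1, 7.5] grasp_force: 62.2 
clock: 12.95 tcp_pos: [0.5581, 0.0923, 0.083] contact_force: [-0.0, -1.2, -0.4] grasp_force: 61.3
```

```bash
for i in 1 2 3; do python3 -m jog '[{"dx":0,"dy":0,"dz":0.0008,"wx":0,"wy":0,"wz":0,"grip":0.3},{"dx":0,"dy":0,"dz":0,"wx":0,"wy":0,"wz":0,"grip":0.3}]'|sh f.sh; done;  python3 -m jog '[{"dx":0,"dy":0,"dz":0,"wx":0,"wy":0,"wz":0,"grip":0.3},{"dx":0,"dy":0,"dz":0,"wx":0,"wy":0,"wz":0,"grip":0.3}]'|sh f.sh
```

```text
clock: 13.12 tcp_pos: [0.558, 0.0923, 0.082] contact_force: [-1.9, 0.2, 2.4] grasp_force: 61.6 
clock: 13.28 tcp_pos: [0.5581, 0.0923, 0.0815] contact_force: [-0.5, 0.6, 3.0] grasp_force: 61.6 
clock: 13.45 tcp_pos: [0.5581, 0.0922, 0.0807] contact_force: [-0.5, 1.5, 3.3] grasp_force: 61.7 
clock: 13.62 tcp_pos: [0.5581, 0.0922, 0.0808] contact_force: [0.3, 0.2, 3.3] grasp_force: 61.6
```

```bash
python3 -m jog '[{"dx":0,"dy":0,"dz":0,"wx":0,"wy":0,"wz":0,"grip":0.5},{"dx":0,"dy":0,"dz":0,"wx":0,"wy":0,"wz":0,"grip":0.6},{"dx":0,"dy":0,"dz":0,"wx":0,"wy":0,"wz":0,"grip":0.6},{"dx":0,"dy":0,"dz":0,"wx":0,"wy":0,"wz":0,"grip":0.6},{"dx":0,"dy":0,"dz":0,"wx":0,"wy":0,"wz":0,"grip":0.6},{"dx":0,"dy":0,"dz":0,"wx":0,"wy":0,"wz":0,"grip":0.6},{"dx":0,"dy":0,"dz":0,"wx":0,"wy":0,"wz":0,"grip":0.6}]'|sh f.sh
python3 -m jog '[{"dx":0,"dy":0,"dz":-0.005,"wx":0,"wy":0,"wz":0,"grip":0.6},{"dx":0,"dy":0,"dz":-0.015,"wx":0,"wy":0,"wz":0,"grip":0.6},{"dx":0,"dy":0,"dz":-0.03,"wx":0,"wy":0,"wz":0,"grip":0.6},{"dx":0,"dy":0,"dz":-0.04,"wx":0,"wy":0,"wz":0,"grip":0.6},{"dx":0,"dy":0,"dz":0,"wx":0,"wy":0,"wz":0,"grip":0.6},{"dx":0,"dy":0,"dz":0,"wx":0,"wy":0,"wz":0,"grip":0.6},{"dx":0,"dy":0,"dz":0,"wx":0,"wy":0,"wz":0,"grip":0.6},{"dx":0,"dy":0,"dz":0,"wx":0,"wy":0,"wz":0,"grip":0.6}]'|sh f.sh
python3 look.py red w5
python3 - <<'E'
from h import *
o=ctrl.get_obs();print(toolxy(np.r_[.551,-.2815]-o["tcp_pos"][:2]),yawdelta(-.29))
E
```

```text
clock: 14.2 tcp_pos: [0.5576, 0.092, 0.0805] contact_force: [0.7, 0.1, -0.1] grasp_force: 0.0 
clock: 14.87 tcp_pos: [0.5565, 0.0919, 0.1693] contact_force: [0.9, -0.6, -0.7] grasp_force: 0.0 
stand err in tool [-1.74801005e-03  1.69457722e-07 -7.59274082e-06] 0.0022148968241069156 [0.55630908 0.09185686 0.16888947] [-0.6827768   0.01682237 -0.7541677 ]
[ 0.0043  0.0011 -1.    ]
[ 9.98080127e-02 -3.59809621e-01  3.02452450e-05] 0.5462148968241065
```

View pics/w5.png

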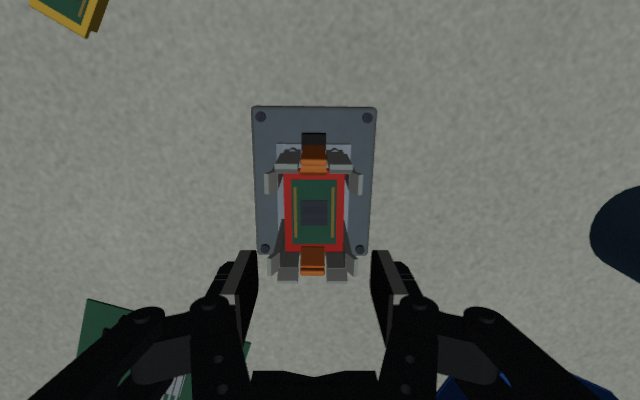

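Red sits latched at (314,212) under both orange lips; fingers are clear. Now to blue.

```bash
python3 -m jog '[{"dx":0.0111,"dy":-0.04,"dz":0,"wx":0,"wy":0,"wz":0,"grip":0.62},{"dx":0.0111,"dy":-0.04,"dz":0,"wx":0,"wy":0,"wz":0,"grip":0.62},{"dx":0.0111,"dy":-0.04,"dz":0,"wx":0,"wy":0,"wz":0,"grip":0.62},{"dx":0.0111,"dy":-0.04,"dz":0,"wx":0,"wy":0,"wz":0,"grip":0.62},{"dx":0.0111,"dy":-0.04,"dz":0,"wx":0,"wy":0,"wz":0,"grip":0.62},{"dx":0.0111,"dy":-0.04,"dz":0,"wx":0,"wy":0,"wz":0,"grip":0.62},{"dx":0.0111,"dy":-0.04,"dz":0,"wx":0,"wy":0,"wz":0,"grip":0.62},{"dx":0.0111,"dy":-0.04,"dz":0,"wx":0,"wy":0,"wz":0,"grip":0.62},{"dx":0.0111,"dy":-0.04,"dz":0,"wx":0,"wy":0,"wz":0.11,"grip":0.62}]'|sh f.sh
python3 -m jog '[{"dx":0,"dy":0,"dz":0,"wx":0,"wy":0,"wz":0.11,"grip":0.62},{"dx":0,"dy":0,"dz":0.02,"wx":0,"wy":0,"wz":0.11,"grip":0.62},{"dx":0,"dy":0,"dz":0.02,"wx":0,"wy":0,"wz":0.11,"grip":0.62},{"dx":0,"dy":0,"dz":0.02,"wx":0,"wy":0,"wz":0.106,"grip":0.62},{"dx":0,"dy":0,"dz":0,"wx":0,"wy":0,"wz":0,"grip":0.62},{"dx":0,"dy":0,"dz":0,"wx":0,"wy":0,"wz":0,"grip":0.62},{"dx":0,"dy":0,"dz":0,"wx":0,"wy":0,"wz":0,"grip":0.62},{"dx":0,"dy":0,"dz":0,"wx":0,"wy":0,"wz":0,"grip":0.62}]'|sh f.sh
python3 - <<'E'
from h import *
ctrl.capture("wrist");ctrl.capture("wrist");m=cam("wrist");im=ctrl.capture("wrist");o=ctrl.get_obs();cv2.imwrite("pics/w6.png",im[:,:,::-1])
r=ctrl.trace("carrier_blue","wrist")[0];q=rect(m,r["region"],.012)
print(o["tcp_pos"],r["confidence"],r["extent"],q,toolxy(q[:2]-o["tcp_pos"][:2]),yawdelta(q[4]))
E
```

```text
clock: 15.72 tcp_pos: [0.5512, -0.2832, 0.1689] contact_force: [1.0, 0.6, 0.1] grasp_force: 0.0 
clock: 16.38 tcp_pos: [0.5533, -0.282, 0.1117] contact_force: [0.0, 1.1, -0.3] grasp_force: 0.0 
[ 0.55323136 -0.2819267   0.11191633] 0.58 [282.0, 155.1, 339.4, 242.7] [ 0.5501 -0.2833 59.9029 39.5988 -0.266 ] [ 2.60999663e-03 -2.20891188e-03 -1.65334752e-06] -0.023055156900602114
```

View pics/w6.png

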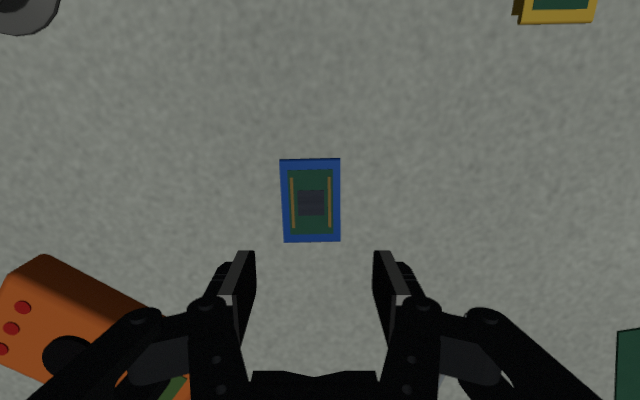

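Blue at (311,200), multimeter well to the left of the fingers' path.

```bash
python3 -m jog '[{"dx":0.0026,"dy":-0.0022,"dz":0.02,"wx":0,"wy":0,"wz":-0.023,"grip":0.62},{"dx":0,"dy":0,"dz":0.03,"wx":0,"wy":0,"wz":0,"grip":0.62},{"dx":0,"dy":0,"dz":0.02,"wx":0,"wy":0,"wz":0,"grip":0.62},{"dx":0,"dy":0,"dz":0.01,"wx":0,"wy":0,"wz":0,"grip":0.62},{"dx":0,"dy":0,"dz":0,"wx":0,"wy":0,"wz":0,"grip":0.62},{"dx":0,"dy":0,"dz":0,"wx":0,"wy":0,"wz":0,"grip":0.62},{"dx":0,"dy":0,"dz":0,"wx":0,"wy":0,"wz":0,"grip":0.62},{"dx":0,"dy":0,"dz":0,"wx":0,"wy":0,"wz":0,"grip":0.62}]'|sh f.sh
python3 - <<'E'
from h import *
m=cam("wrist");im=ctrl.capture("wrist");o=ctrl.get_obs()
r=ctrl.trace("carrier_blue","wrist")[0];q=rect(m,r["region"],.011)
print(o["tcp_pos"],r["confidence"],r["extent"],q,toolxy(q[:2]-o["tcp_pos"][:2]),yawdelta(q[4]))
E
```

```text
clock: 17.25 tcp_pos: [0.5506, -0.2838, 0.0324] contact_force: [1.0, -0.1, 0.1] grasp_force: 0.0 Traceback (most recent call last):
  File "<stdin>", line 3, in <module>
IndexError: list index out of range
```

```bash
python3 -m jog '[{"dx":0,"dy":0,"dz":0.008,"wx":0,"wy":0,"wz":0,"grip":0.62},{"dx":0,"dy":0,"dz":0.004,"wx":0,"wy":0,"wz":0,"grip":0.62},{"dx":0,"dy":0,"dz":0,"wx":0,"wy":0,"wz":0,"grip":0.62},{"dx":0,"dy":0,"dz":0,"wx":0,"wy":0,"wz":0,"grip":0.62}]'|sh f.sh;  python3 -m jog '[{"dx":0,"dy":0,"dz":0,"wx":0,"wy":0,"wz":0,"grip":0.3},{"dx":0,"dy":0,"dz":0,"wx":0,"wy":0,"wz":0,"grip":0.3},{"dx":0,"dy":0,"dz":0,"wx":0,"wy":0,"wz":0,"grip":0.3},{"dx":0,"dy":0,"dz":0,"wx":0,"wy":0,"wz":0,"grip":0.3},{"dx":0,"dy":0,"dz":0,"wx":0,"wy":0,"wz":0,"grip":0.3},{"dx":0,"dy":0,"dz":0,"wx":0,"wy":0,"wz":0,"grip":0.3}]' 60|sh f.sh
python3 - <<'E'
from h import *
o=ctrl.get_obs();print(toolxy(np.r_[.558,.0923]-o["tcp_pos"][:2]),yawdelta(.254),o["opening"])
E
```

```text
clock: 17.68 tcp_pos: [0.5494, -0.2831, 0.0185] contact_force: [0.5, 0.1, 2.4] grasp_force: 1.1 
clock: 18.18 tcp_pos: [0.5507, -0.2837, 0.0209] contact_force: [-1.9, 1.6, 12.5] grasp_force: 65.6 
[ 0.09213308  0.36465713 -0.00043613] -0.520831318804543 0.038552467680882004
```

```bash
python3 -m jog '[{"dx":0,"dy":0,"dz":-0.02,"wx":0,"wy":0,"wz":0,"grip":0.3},{"dx":0,"dy":0,"dz":-0.04,"wx":0,"wy":0,"wz":0,"grip":0.3},{"dx":0,"dy":0,"dz":-0.04,"wx":0,"wy":0,"wz":0,"grip":0.3},{"dx":0,"dy":0,"dz":-0.04,"wx":0,"wy":0,"wz":0,"grip":0.3}]'|sh f.sh
python3 -m jog '[{"dx":0.0092,"dy":0.0365,"dz":0,"wx":0,"wy":0,"wz":0,"grip":0.3},{"dx":0.0092,"dy":0.0365,"dz":0,"wx":0,"wy":0,"wz":0,"grip":0.3},{"dx":0.0092,"dy":0.0365,"dz":0,"wx":0,"wy":0,"wz":0,"grip":0.3},{"dx":0.0092,"dy":0.0365,"dz":0,"wx":0,"wy":0,"wz":0,"grip":0.3},{"dx":0.0092,"dy":0.0365,"dz":0,"wx":0,"wy":0,"wz":0,"grip":0.3},{"dx":0.0092,"dy":0.0365,"dz":0,"wx":0,"wy":0,"wz":0,"grip":0.3},{"dx":0.0092,"dy":0.0365,"dz":0,"wx":0,"wy":0,"wz":0,"grip":0.3},{"dx":0.0092,"dy":0.0365,"dz":0,"wx":0,"wy":0,"wz":0,"grip":0.3},{"dx":0.0092,"dy":0.0365,"dz":0,"wx":0,"wy":0,"wz":0,"grip":0.3},{"dx":0.0092,"dy":0.0365,"dz":0,"wx":0,"wy":0,"wz":-0.1,"grip":0.3}]'|sh f.sh
python3 -m jog '[{"dx":0,"dy":0,"dz":0,"wx":0,"wy":0,"wz":-0.105,"grip":0.3},{"dx":0,"dy":0,"dz":0,"wx":0,"wy":0,"wz":-0.105,"grip":0.3},{"dx":0,"dy":0,"dz":0,"wx":0,"wy":0,"wz":-0.105,"grip":0.3},{"dx":0,"dy":0,"dz":0,"wx":0,"wy":0,"wz":-0.105,"grip":0.3},{"dx":0,"dy":0,"dz":0,"wx":0,"wy":0,"wz":0,"grip":0.3},{"dx":0,"dy":0,"dz":0,"wx":0,"wy":0,"wz":0,"grip":0.3},{"dx":0,"dy":0,"dz":0,"wx":0,"wy":0,"wz":0,"grip":0.3},{"dx":0,"dy":0,"dz":0,"wx":0,"wy":0,"wz":0,"grip":0.3},{"dx":0,"dy":0,"dz":0,"wx":0,"wy":0,"wz":0,"grip":0.3}]'|sh f.sh
python3 look.py blue w7
```

```text
clock: 18.52 tcp_pos: [0.548, -0.2822, 0.1584] contact_force: [0.3, -1.1, -0.1] grasp_force: 60.6 
clock: 19.35 tcp_pos: [0.5557, 0.0951, 0.1578] contact_force: [1.5, 0.6, -0.0] grasp_force: 60.6 
clock: 20.1 tcp_pos: [0.5566, 0.0933, 0.1585] contact_force: [0.3, -0.1, -0.6] grasp_force: 60.6 
blue 0.81 [263.8, 207.6, 365.1, 337.0] [ 0.5563  0.0931 59.787  40.2489  0.252 ] in tool [ 4.19182695e-04 -5.04701410e-05  3.48540534e-07] 0.0003940660196963819
stand err in tool [-1.02717790e-03 -1.24965206e-03 -1.58875512e-06] -0.001605933980304286 [0.5566933  0.09325355 0.15850808] [ 0.33490518  0.50663905 -1.0251141 ]
[ 1.e-03  6.e-04 -1.e+00]
```

```bash
python3 -m jog '[{"dx":-0.0012,"dy":-0.0015,"dz":0.01,"wx":0,"wy":0,"wz":0,"grip":0.3},{"dx":0,"dy":0,"dz":0.01,"wx":0,"wy":0,"wz":0,"grip":0.3},{"dx":0,"dy":0,"dz":0.005,"wx":0,"wy":0,"wz":0,"grip":0.3},{"dx":0,"dy":0,"dz":0,"wx":0,"wy":0,"wz":0,"grip":0.3},{"dx":0,"dy":0,"dz":0,"wx":0,"wy":0,"wz":0,"grip":0.3}]'|sh f.sh
for i in 1 2 3 4 5 6 7; do python3 -m jog '[{"dx":0,"dy":0,"dz":0.002,"wx":0,"wy":0,"wz":0,"grip":0.3},{"dx":0,"dy":0,"dz":0.002,"wx":0,"wy":0,"wz":0,"grip":0.3},{"dx":0,"dy":0,"dz":0,"wx":0,"wy":0,"wz":0,"grip":0.3}]'|sh f.sh; done
```

```text
clock: 20.62 tcp_pos: [0.5574, 0.0922, 0.1324] contact_force: [0.1, -0.0, 0.1] grasp_force: 60.6 
clock: 20.87 tcp_pos: [0.5582, 0.0923, 0.1294] contact_force: [-0.3, 0.2, -1.4] grasp_force: 60.6 
clock: 21.12 tcp_pos: [0.558, 0.0922, 0.1252] contact_force: [0.0, -0.6, -1.8] grasp_force: 60.6 
clock: 21.37 tcp_pos: [0.5579, 0.0922, 0.1211] contact_force: [0.0, 0.2, 1.0] grasp_force: 60.6 
clock: 21.62 tcp_pos: [0.5579, 0.0922, 0.1171] contact_force: [0.1, 0.4, 0.0] grasp_force: 60.6 
clock: 21.87 tcp_pos: [0.5579, 0.0922, 0.1131] contact_force: [-0.1, 0.3, -0.3] grasp_force: 60.6 
clock: 22.12 tcp_pos: [0.5579, 0.0922, 0.1091] contact_force: [-0.3, 0.5, -0.0] grasp_force: 60.6 
clock: 22.37 tcp_pos: [0.5578, 0.0922, 0.1051] contact_force: [0.4, 0.4, -0.2] grasp_force: 60.6
```

```bash
for i in 1 2 3 4 5 6 7 8 9 10; do python3 -m jog '[{"dx":0,"dy":0,"dz":0.0015,"wx":0,"wy":0,"wz":0,"grip":0.3},{"dx":0,"dy":0,"dz":0,"wx":0,"wy":0,"wz":0,"grip":0.3}]'|sh f.sh; done
```

```text
clock: 22.53 tcp_pos: [0.558, 0.0922, 0.1038] contact_force: [-0.7, -0.5, -0.6] grasp_force: 60.6 
clock: 22.7 tcp_pos: [0.5581, 0.0923, 0.1024] contact_force: [-0.5, -1.1, -0.6] grasp_force: 60.6 
clock: 22.87 tcp_pos: [0.558, 0.0923, 0.1008] contact_force: [-1.1, 1.0, -1.2] grasp_force: 60.6 
clock: 23.03 tcp_pos: [0.5583, 0.0923, 0.0995] contact_force: [-0.2, 1.7, -0.6] grasp_force: 60.7 
clock: 23.2 tcp_pos: [0.5585, 0.0923, 0.0982] contact_force: [0.8, 0.0, 0.5] grasp_force: 60.7 
clock: 23.37 tcp_pos: [0.5587, 0.0923, 0.097] contact_force: [-0.4, 0.2, 1.8] grasp_force: 61.0 
clock: 23.53 tcp_pos: [0.5587, 0.0923, 0.0955] contact_force: [0.0, -0.6, 4.0] grasp_force: 61.1 
clock: 23.7 tcp_pos: [0.5588, 0.0923, 0.094] contact_force: [-0.3, 0.3, 3.4] grasp_force: 61.6 
clock: 23.87 tcp_pos: [0.5588, 0.0923, 0.0928] contact_force: [-0.5, 0.3, 7.0] grasp_force: 61.8 
clock: 24.03 tcp_pos: [0.5589, 0.0923, 0.0915] contact_force: [-0.5, -0.5, 7.1] grasp_force: 62.0
```

```bash
for i in 1 2 3 4 5; do python3 -m jog '[{"dx":0,"dy":0,"dz":0.0009,"wx":0,"wy":0,"wz":0,"grip":0.3},{"dx":0,"dy":0,"dz":0,"wx":0,"wy":0,"wz":0,"grip":0.3}]'|sh f.sh; done
```

```text
clock: 24.2 tcp_pos: [0.5589, 0.0923, 0.0908] contact_force: [-2.0, -0.7, 8.0] grasp_force: 62.2 
clock: 24.37 tcp_pos: [0.5589, 0.0923, 0.09] contact_force: [-1.3, 0.0, 9.9] grasp_force: 62.3 
clock: 24.53 tcp_pos: [0.5589, 0.0923, 0.0892] contact_force: [-1.7, 0.4, 9.3] grasp_force: 62.3 
clock: 24.7 tcp_pos: [0.5589, 0.0923, 0.0885] contact_force: [-2.8, -0.3, 11.1] grasp_force: 62.4 
clock: 24.87 tcp_pos: [0.559, 0.0923, 0.0877] contact_force: [-2.6, 0.0, 11.9] grasp_force: 62.5
```

```bash
for i in 1 2 3 4; do python3 -m jog '[{"dx":0,"dy":0,"dz":0.0005,"wx":0,"wy":0,"wz":0,"grip":0.3},{"dx":0,"dy":0,"dz":0,"wx":0,"wy":0,"wz":0,"grip":0.3}]'|sh f.sh; done
```

```text
clock: 25.03 tcp_pos: [0.559, 0.0923, 0.0873] contact_force: [-2.5, -0.5, 11.5] grasp_force: 62.6 
clock: 25.2 tcp_pos: [0.5589, 0.0923, 0.0868] contact_force: [-2.2, -0.8, 13.1] grasp_force: 62.6 
clock: 25.37 tcp_pos: [0.5589, 0.0923, 0.0862] contact_force: [-2.0, -0.0, 10.6] grasp_force: 62.5 
clock: 25.53 tcp_pos: [0.559, 0.0923, 0.0854] contact_force: [-1.8, -0.4, 8.9] grasp_force: 62.3
```

Falling; small steps now.

```bash
for i in 1 2; do python3 -m jog '[{"dx":0,"dy":0,"dz":0.0004,"wx":0,"wy":0,"wz":0,"grip":0.3},{"dx":0,"dy":0,"dz":0,"wx":0,"wy":0,"wz":0,"grip":0.3}]'|sh f.sh; done
```

```text
clock: 25.7 tcp_pos: [0.5589, 0.0923, 0.0849] contact_force: [-1.1, -0.2, 8.2] grasp_force: 62.2 
clock: 25.87 tcp_pos: [0.5589, 0.0923, 0.0844] contact_force: [-1.0, -0.2, 8.3] grasp_force: 62.2
```

```bash
for i in 1 2; do python3 -m jog '[{"dx":0,"dy":0,"dz":0.0004,"wx":0,"wy":0,"wz":0,"grip":0.3},{"dx":0,"dy":0,"dz":0,"wx":0,"wy":0,"wz":0,"grip":0.3},{"dx":0,"dy":0,"dz":0,"wx":0,"wy":0,"wz":0,"grip":0.3}]'|sh f.sh; done
```

```text
clock: 26.12 tcp_pos: [0.5589, 0.0923, 0.0835] contact_force: [0.7, -0.4, 4.0] grasp_force: 61.7 
clock: 26.37 tcp_pos: [0.5585, 0.0923, 0.0821] contact_force: [3.4, 0.4, -0.4] grasp_force: 61.4
```

```bash
python3 -m jog '[{"dx":0,"dy":0,"dz":0,"wx":0,"wy":0,"wz":0,"grip":0.3}]'|sh f.sh;python3 -m jog '[{"dx":0,"dy":0,"dz":0,"wx":0,"wy":0,"wz":0,"grip":0.3},{"dx":0,"dy":0,"dz":0,"wx":0,"wy":0,"wz":0,"grip":0.3}]'|sh f.sh
```

```text
clock: 26.45 tcp_pos: [0.5585, 0.0922, 0.0821] contact_force: [2.9, -0.5, -1.5] grasp_force: 61.3 
clock: 26.62 tcp_pos: [0.5585, 0.0923, 0.0821] contact_force: [3.5, -0.5, -2.1] grasp_force: 61.1
```

```bash
python3 -m jog '[{"dx":0,"dy":0,"dz":0.0004,"wx":0,"wy":0,"wz":0,"grip":0.3},{"dx":0,"dy":0,"dz":0,"wx":0,"wy":0,"wz":0,"grip":0.3},{"dx":0,"dy":0,"dz":0,"wx":0,"wy":0,"wz":0,"grip":0.3}]'|sh f.sh
```

```text
clock: 26.87 tcp_pos: [0.5585, 0.0923, 0.0821] contact_force: [3.3, 1.2, -0.6] grasp_force: 61.3
```

```bash
python3 -m jog '[{"dx":0,"dy":0,"dz":0.0004,"wx":0,"wy":0,"wz":0,"grip":0.3},{"dx":0,"dy":0,"dz":0,"wx":0,"wy":0,"wz":0,"grip":0.3},{"dx":0,"dy":0,"dz":0,"wx":0,"wy":0,"wz":0,"grip":0.3}]'|sh f.sh
```

```text
clock: 27.12 tcp_pos: [0.5585, 0.0923, 0.0821] contact_force: [3.2, -1.0, 2.1] grasp_force: 61.6
```

```bash
python3 -m jog '[{"dx":-0.0005,"dy":0,"dz":0,"wx":0,"wy":0,"wz":0,"grip":0.3},{"dx":0,"dy":0,"dz":0,"wx":0,"wy":0,"wz":0,"grip":0.3},{"dx":0,"dy":0,"dz":0,"wx":0,"wy":0,"wz":0,"grip":0.3}]'
python3 - <<'E'
from h import *
o=ctrl.get_obs();print(o["tcp_pos"],o["contact_force"],o["moment"],R.from_quat(o["tcp_rot"]).as_matrix().round(4)[2])
E
```

```text
clock: 27.37
tcp_pos: [0.5586, 0.0923, 0.082]
tcp_rot: [-0.126, 0.992, 0.0, -0.001]
contact_force: [1.3, -0.4, 5.2]
opening: 0.0382
grasp_force: 61.8
[0.55859352 0.09230166 0.08204691] [ 1.32563641 -0.42610463  5.23672154] [-0.21189764 -0.19816471  0.05485397] [ 1.2e-03  4.0e-04 -1.0e+00]
```

Force now equals the follower spring: snapped. Release.

```bash
python3 -m jog '[{"dx":0,"dy":0,"dz":0,"wx":0,"wy":0,"wz":0,"grip":0.5},{"dx":0,"dy":0,"dz":0,"wx":0,"wy":0,"wz":0,"grip":0.6},{"dx":0,"dy":0,"dz":0,"wx":0,"wy":0,"wz":0,"grip":0.6},{"dx":0,"dy":0,"dz":0,"wx":0,"wy":0,"wz":0,"grip":0.6},{"dx":0,"dy":0,"dz":0,"wx":0,"wy":0,"wz":0,"grip":0.6},{"dx":0,"dy":0,"dz":0,"wx":0,"wy":0,"wz":0,"grip":0.6},{"dx":0,"dy":0,"dz":0,"wx":0,"wy":0,"wz":0,"grip":0.6}]'|sh f.sh
python3 -m jog '[{"dx":0,"dy":0,"dz":-0.005,"wx":0,"wy":0,"wz":0,"grip":0.6},{"dx":0,"dy":0,"dz":-0.015,"wx":0,"wy":0,"wz":0,"grip":0.6},{"dx":0,"dy":0,"dz":-0.03,"wx":0,"wy":0,"wz":0,"grip":0.6},{"dx":0,"dy":0,"dz":-0.04,"wx":0,"wy":0,"wz":0,"grip":0.6},{"dx":0,"dy":0,"dz":0,"wx":0,"wy":0,"wz":0,"grip":0.6},{"dx":0,"dy":0,"dz":0,"wx":0,"wy":0,"wz":0,"grip":0.6},{"dx":0,"dy":0,"dz":0,"wx":0,"wy":0,"wz":0,"grip":0.6},{"dx":0,"dy":0,"dz":0,"wx":0,"wy":0,"wz":0,"grip":0.6}]'|sh f.sh
python3 look.py blue w8
python3 -c "
import cv2
a=[cv2.resize(cv2.imread(f'pics/{n}.png')[90:300,230:400],None,fx=2.3,fy=2.3,interpolation=3) for n in('w5','w8')]
cv2.imwrite('pics/w8c.png',cv2.hconcat(a))"
```

```text
clock: 27.95 tcp_pos: [0.5585, 0.0924, 0.0815] contact_force: [0.1, 0.5, -0.2] grasp_force: 0.0 
clock: 28.62 tcp_pos: [0.5575, 0.0923, 0.1704] contact_force: [0.7, 0.8, 0.5] grasp_force: 0.0 
blue 0.92 [285.7, 166.2, 342.0, 249.9] [ 0.5282  0.0845 35.0908 24.4913  0.2525] in tool [ 0.03011213 -0.00020359  0.00013122] 0.0006810080371018046
stand err in tool [-6.91347316e-04 -1.16551990e-04 -3.14582710e-06] -0.0008189919628982523 [0.55730149 0.09223967 0.17001129] [-0.47812224  0.30868554 -1.4231576 ]
[ 0.0043  0.0011 -1.    ]
```

View pics/w8c.png

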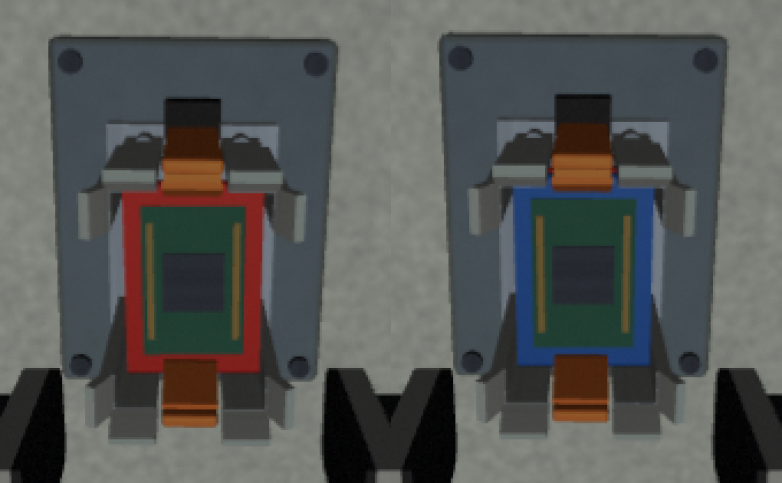

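Left half of the picture is red's latch. In the right half blue (583,275) sits the same way, under both orange lips and at the same height and scale. The gripper is clear.

```bash
python3 -c "
from cell import ctrl
print(ctrl.finish_job())"
```

```text
the job is handed in; nothing more can be done
None
```

The red carrier is snapped in under the lips with the blue one on top of it; the job was handed in at about 29 s on the clock, with no verdict reported back; the last picture showed blue under both lips, and the yellow carrier and the rest of the bench were not touched.

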